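Make up the seal press pack and weigh the spare discs

ROBOT

A 6-joint arm with a two-finger parallel gripper is mounted at the origin on the work surface. World frame = base frame: x ahead of the robot, y to its left, z up, the work surface at z = 0. Lengths are in mm, angles in rad, forces in N, time in s.
With the tool pointing down it reaches from about 375 to 750 mm from the base axis. Payload 9 kg.
Tool frame: the origin (TCP) lies midway between the tips of the shut fingers; the grasp point (between the pads) lies 19 mm behind it (manip.grip_depth is the distance from the TCP to the grasp point, in mm); z points along the fingers, y is the line along which they close (so a half turn about z gives the same grasp; the last joint's range is limited). The gripper opens to 85 mm and grips with 20 to 120 N. Pads are 22 mm wide; open, the fingers measure 114 mm over their backs; the gripper's body (76 mm by 85 mm) begins 54 mm behind the grasp point. The pads swing forward as they close: fully open they stand 13 mm farther back than shut.
Start: joints at [1.08, 0.104, 0.097, 1.564, 0, 1.353], TCP at [161.661, 577.843, 231.331] pointing down, gripper open.
Joint ranges: [-2.99, 2.99], [-0.84, 1.86], [-1.1, 1.16], [-1.84, 2.11], [-1.51, 1.56], [-3.14, 3.14]. Speed limits (rad/s): [2.22, 2.22, 2.57, 3.14, 3.14, 3.14].

INTERFACE

Orientations are given as a unit quaternion [x, y, z, w].
In Python, from bench import manip gives the robot as it stands.
- The arm moves only by the tool move_arm, never from a script. Its argument "plan" is a list of rows, each a list of 3 entries, a list of its own where there are three numbers: the shift along the world's x, y, z in m, then the turn, a rotation vector about the world's x, y, z in degrees, then the closure, from 0 (fully open) to 1 (shut). In form: [[[x, y, z], [ax, ay, az], jaw], ...]. A call has 1 to 12 rows; each row is the pose to reach, as a shift and turn from the pose commanded when the call began; what a row does not reach only later rows make up. A row lasts 1/10 s, in which the tool goes at most 50 mm and 8.59 degrees, less where a joint would pass 70% of its speed; a pose out of reach is approached as far as the arm can. A call with a gripper value outside its range is refused whole. The fingers move at their own pace and stop on an object; "force" is the grip in N (left out, the last holds). Time passes only in rows, so rows that repeat a pose let the fingers close. It gives the time, the measured TCP pose, the force, the opening and the grip force at its end, in the units of the state.
- manip.observe(): the state, without advancing time (a new reading comes with each control period).
- manip.snapshot(name): name is "scene" or "top" or "wrist"; returns the picture (400x640x3 uint8, red, green, blue); there is no depth.
- manip.camera_params(name): a dict with "K" (3x3 intrinsics, pixels), "cam_to_world" (4x4, takes a point from camera to world coordinates). Camera axes: x right, y down, z forward; pixel columns grow to the right and rows downward; lengths in mm; the calibration is good to about 2 mm. A picture is of the moment at which its call begins: read the wrist's pose just before it. camera_params takes no time and is no camera call; for the wrist camera it gives the pose at the moment of the call.
- manip.finish_job(): hands the job in; it is judged then, once.
The state is a dict: "time": time; "joint_positions": joint angles; "qd": joint speeds; "joint_torque": joint torques, N m; "tool_pos": TCP position; "eef_rot": TCP orientation; "wrist_force": force on the tool from outside, world axes, zero at the start; "wrist_torque": the same for the moment, N m; "gripper_width": opening from 0.0 (shut) to 1.0 (fully open); "gripper_force": force on a finger pad.
Only numpy, scipy, OpenCV 4.12 (cv2) and the standard library are available. Lean on these libraries where they do the work, as an engineer would, in place of code of your own. Each camera call takes 0.05 s, during which the arm holds its last target. There are 200 camera calls.

TASK

Make up the pack for the seal press on the maple block: first the square steel die plate, centred on the block with its sides parallel to the block's sides, then the middle-sized lead disc centred on the plate, then the copper hand stamp standing upright on the middle of that disc. Put the two spare lead discs in one centred pile in the middle of the scale's round pan, the largest below and the smallest on top of it. Leave the ink tin and the sealing tongs where they lie.

Things in the scene. Friction and masses are not known exactly. Their poses are not given: they have to be found in the camera images.
- block: Pale maple stamping block, 110 x 110 mm and 30 mm high, fixed to the counter. Origin at the centre of its underside, z up, x and y parallel to its sides; its flat top is 30 mm above the origin. It stands to the left or to the right of the loose things, the scale on the other side.
- scale: Grey counter scale, fixed and rigid, with a flat round aluminium pan of 130 mm diameter on top. The origin lies at counter height directly below the centre of the pan, z up; the pan's top is 70 mm above the origin. Its grey housing, 50 mm high, reaches under the pan from 100 mm at -x (where the dark display is) to 70 mm at +x, and 75 mm to either side.
- die_plate: Loose bright steel square die plate, 60 x 60 x 16 mm, lying flat, with a thin ring marked on top. Origin at the centre of its underside, z up, x and y parallel to its sides. About 0.4 kg.
- disc_large: Loose dark grey lead seal disc, the largest of the three: 60 mm diameter, 14 mm thick, lying flat. Origin at the centre of its underside, z up. About 0.45 kg.
- disc_middle: Loose dark grey lead seal disc, the middle-sized one: 46 mm diameter, 14 mm thick, lying flat. Origin at the centre of its underside, z up. About 0.26 kg.
- disc_small: Loose dark grey lead seal disc, the smallest: 32 mm diameter, 14 mm thick, lying flat. Origin at the centre of its underside, z up. About 0.13 kg.
- stamp: Loose copper hand stamp standing upright, 70 mm high: round foot of 36 mm diameter and 12 mm height, neck of 18 mm diameter, and from 34 to 70 mm height a round grip knob, 30 mm in diameter between heights of 40 and 64 mm. Origin at the centre of its underside, z up. About 0.25 kg.
- ink_tin: Bystander, loose: blue ink pad tin, 45 mm along its x, 80 mm along its y, 18 mm high, lying flat. Origin at the centre of its underside.
- tongs: Bystander, loose: sealing tongs with a dark steel head and two copper handles, lying flat, 16 mm high at most; they reach from 81 mm at -y to 65 mm at +y of the origin and 20 mm to either side in x.
Mind the look-alikes: they are no part of the job. What is shaped like the stamp but white is not meant. What is shaped like the disc_middle but yellow is not meant.

How it is judged:
By the outcome, as a careful person would: the job done as asked, in the order asked, and still so for the second after the job is handed in, with the robot touching nothing.
It also fails if it takes over 128 s, if anything falls off the work surface, if the arm or the gripper's body presses on something with over 40 N, if the wrist force passes 120 N, or if a joint passes its speed limit or range.

## Working session

There is one attempt and no reset: what is moved stays moved. The work goes in short steps, Python scripts to look and compute and a tool call to move; the robot and the scene stay as the last step left them, time stands still between calls to the robot, and variables do not carry over. Pictures are saved under pics/ and viewed, at most 14 in all, crops included, and the job is handed in when it is done.

Besides the shell and the picture viewer there is one more tool, called after "Request:" as name([rows], argument=value, ...), one row to a line, values as JSON. move_arm: Moves the arm, as the interface text tells. Its arguments: {"type":"object","properties":{"plan":{"type":"array","items":{"type":"array"}},"force":{"type":"number"}},"required":["plan"]}

```bash
mkdir -p pics
python3 - <<'E'
from bench import manip
import cv2,numpy as np
for n in("top","scene"):
    im=manip.snapshot(n); cv2.imwrite(f"pics/{n}0.png",im[:,:,::-1])
    p=manip.camera_params(n); print(n,np.round(p["K"],1).tolist(),np.round(p["cam_to_world"],3).tolist())
print(manip.observe())
E
```

```text
top [[390.8, 0.0, 322.2], [0.0, 390.8, 196.6], [0.0, 0.0, 1.0]] [[0.009, -0.98, 0.198, 405.54], [-1.0, -0.014, -0.025, 17.927], [0.027, -0.198, -0.98, 853.189], [0.0, 0.0, 0.0, 1.0]]
scene [[421.3, 0.0, 317.9], [0.0, 421.3, 193.8], [0.0, 0.0, 1.0]] [[0.772, 0.456, -0.443, 943.044], [0.635, -0.536, 0.556, -461.726], [0.016, -0.711, -0.703, 666.02], [0.0, 0.0, 0.0, 1.0]]
{'time': 0.1, 'joint_positions': array([1.08028707e+00, 1.04639700e-01, 9.65508448e-02, 1.56387566e+00,
       3.03039249e-06, 1.35310060e+00]), 'qd': array([-0.00047622, -0.00184764,  0.00328413, -0.00114672, -0.00084531,
        0.00039625]), 'joint_torque': array([ 8.25905940e-03, -5.58206463e+01,  5.04720855e+01,  1.30955677e-02,
       -1.01439548e-04,  1.00223292e-05]), 'tool_pos': array([161.51455028, 577.55494052, 230.60210089]), 'eef_rot': array([ 1.35984118e-01,  9.90710845e-01, -5.47328230e-04, -2.03954252e-04]), 'wrist_force': array([-0.2129661 ,  0.60740356,  0.45964094]), 'wrist_torque': array([0.00284235, 0.02572422, 0.0017198 ]), 'gripper_force': 0.0, 'gripper_width': 0.9977793238172493}
```

View pics/top0.png

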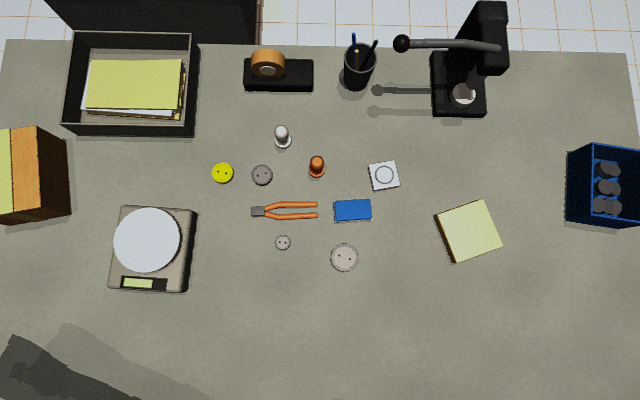

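View pics/scene0.png

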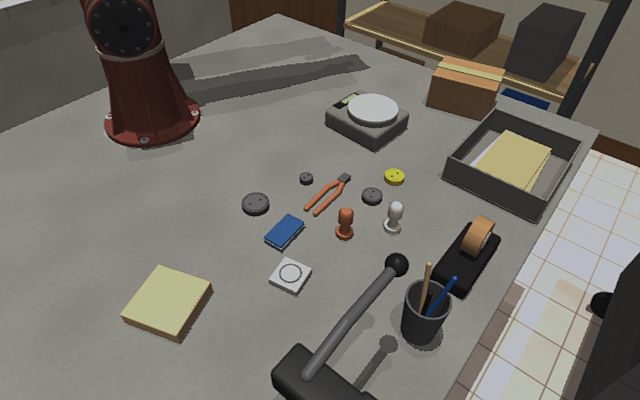

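The top view shows the plate at (384,175), large disc (344,257), middle disc (262,175), small disc (283,242) and stamp foot (317,173). The tongs, tin, white stamp and yellow disc lie between them. The block has corners at (434,213), (485,199), (503,241) and (457,263), and the pan centre is at (147,239).

```bash
cat > h.py <<'E'
from bench import manip
import cv2,numpy as np
from scipy.spatial.transform import Rotation as R
def ray(p,uv,z):
    T=p["cam_to_world"]; d=np.linalg.inv(p["K"])@np.c_[np.atleast_2d(uv),np.ones(len(np.atleast_2d(uv)))].T
    d=(T[:3,:3]@d).T; o=T[:3,3]
    return (o+d*((z-o[2])/d[:,2])[:,None])[:,:2]
def proj(p,X):
    T=np.linalg.inv(p["cam_to_world"]); X=np.atleast_2d(X).astype(float)
    c=(T[:3,:3]@X.T).T+T[:3,3]; q=(p["K"]@c.T).T
    return q[:,:2]/q[:,2:]
def snap(n,f=None):
    p=manip.camera_params(n); im=manip.snapshot(n)
    if f: cv2.imwrite("pics/"+f,im[:,:,::-1])
    return p,im
E
python3 - <<'E'
from h import *
p=manip.camera_params("top")
for n,uv,z in [("plate",(384,175),16),("large",(344,257),14),("mid",(262,175),14),("small",(283,242),14),("stampfoot",(317,173),8),("knobtop",(317,159),68),("pan",(147,239),70),("tin",(353,210),18),("yellow",(222,173),14),("white",(283,143),5)]:
    print(n,np.round(ray(p,uv,z)[0]))
b=ray(p,[(434,213),(485,199),(503,241),(457,263)],30); print("block",np.round(b),b.mean(0))
print("platecorners",np.round(ray(p,[(368,165),(395,161),(400,185),(374,189)],16)))
print("tongs",np.round(ray(p,[(252,211),(317,204),(318,217)],8)))
s=manip.observe();w=manip.camera_params("wrist");print(w["K"].round(1).tolist())
T=np.eye(4);T[:3,:3]=R.from_quat(s["eef_rot"]).as_matrix();T[:3,3]=s["tool_pos"]
print((np.linalg.inv(T)@w["cam_to_world"]).round(3))
print(R.from_quat(s["eef_rot"]).as_matrix().round(3))
E
```

```text
plate [ 626. -140.]
large [445. -51.]
mid [622. 130.]
small [475.  80.]
stampfoot [630.   9.]
knobtop [644.  10.]
pan [474. 344.]
tin [546. -70.]
yellow [625. 218.]
white [700.  87.]
block [[ 539. -243.]
 [ 572. -357.]
 [ 481. -389.]
 [ 434. -287.]] [ 506.48480946 -318.94535377]
platecorners [[ 648. -105.]
 [ 658. -166.]
 [ 603. -175.]
 [ 594. -117.]]
tongs [[542. 149.]
 [560.   8.]
 [531.   5.]]
[[291.9, 0.0, 319.3], [0.0, 291.9, 202.3], [0.0, 0.0, 1.0]]
[[ 0.00000e+00 -9.58000e-01 -2.87000e-01  7.24590e+01]
 [ 1.00000e+00 -0.00000e+00  1.00000e-03 -1.33000e-01]
 [-1.00000e-03 -2.87000e-01  9.58000e-01 -1.41739e+02]
 [ 0.00000e+00  0.00000e+00  0.00000e+00  1.00000e+00]]
[[-0.963  0.269 -0.001]
 [ 0.269  0.963 -0.001]
 [ 0.    -0.001 -1.   ]]
```

Request:
move_arm([
  [[0.04, -0.03, 0], [0, 0, 4], 0],
  [[0.08, -0.06, 0], [0, 0, 8], 0],
  [[0.12, -0.09, -0.01], [0, 0, 12], 0],
  [[0.16, -0.12, -0.02], [0, 0, 16], 0],
  [[0.2, -0.15, -0.03], [0, 0, 20], 0],
  [[0.24, -0.18, -0.04], [0, 0, 24], 0],
  [[0.28, -0.21, -0.04], [0, 0, 26.6], 0],
  [[0.312, -0.234, -0.04], [0, 0, 26.6], 0],
  [[0.312, -0.234, -0.04], [0, 0, 26.6], 0],
  [[0.312, -0.234, -0.04], [0, 0, 26.6], 0],
])

```text
time: 1.1
tool_pos: [473.9, 343.1, 190.8]
eef_rot: [-0.095, 0.996, -0.0, -0.001]
wrist_force: [-1.0, 0.6, 0.2]
gripper_width: 1.001
gripper_force: 0.0
```

Run:
```python
from h import *
print(manip.observe()["tool_pos"],manip.observe()["time"])
p,im=snap("wrist","w_pan.png");np.savez("pan.npz",im=im,K=p["K"],T=p["cam_to_world"])
```

```text
[473.93585853 343.07777169 190.75478591] 1.1
```

View pics/w_pan.png

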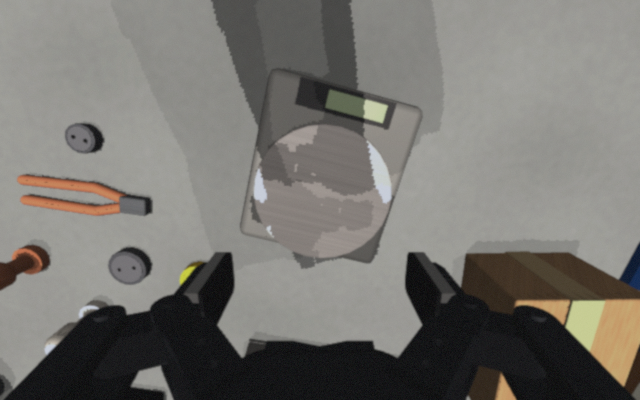

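Request:
move_arm([
  [[0.015, -0.045, -0.005], [0, 0, 0], 0],
  [[0.03, -0.09, -0.01], [0, 0, 0], 0],
  [[0.045, -0.135, -0.02], [0, 0, 0], 0],
  [[0.06, -0.18, -0.03], [0, 0, 0], 0],
  [[0.075, -0.225, -0.03], [0, 0, 0], 0],
  [[0.09, -0.27, -0.03], [0, 0, 0], 0],
  [[0.105, -0.315, -0.04], [0, 0, 0], 0],
  [[0.12, -0.36, -0.05], [0, 0, 0], 0],
  [[0.135, -0.405, -0.05], [0, 0, 0], 0],
  [[0.148, -0.45, -0.06], [0, 0, 0], 0],
  [[0.152, -0.484, -0.06], [0, 0, 0], 0],
  [[0.152, -0.484, -0.06], [0, 0, 0], 0],
])

```text
time: 2.35
tool_pos: [625.7, -142.6, 130.6]
eef_rot: [-0.094, 0.996, -0.0, -0.0]
wrist_force: [-0.6, 0.6, -0.5]
gripper_width: 0.998
gripper_force: 0.0
```

Run:
```python
from h import *
print(manip.observe()["tool_pos"],manip.observe()["time"])
p,im=snap("wrist","w_plate.png");np.savez("plate.npz",im=im,K=p["K"],T=p["cam_to_world"])
```

```text
[ 625.71127091 -142.55598665  130.62971928] 2.35
```

View pics/w_plate.png

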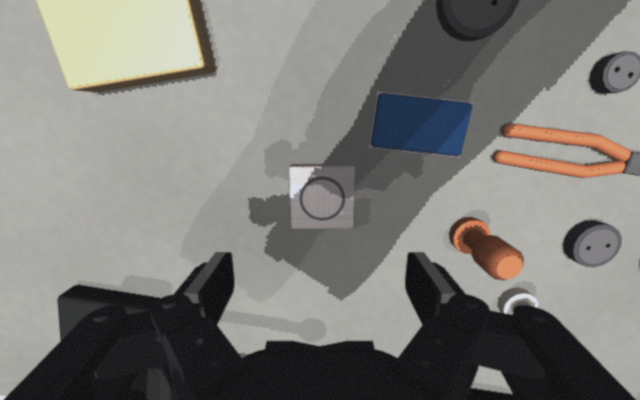

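The pan disc spans (251..391, 123..257) in its wrist picture. The plate's corners are about (291,166), (354,167), (354,229), (290,228), nearly aligned with the tool. I'll fit outlines at sub-pixel precision.

```bash
cat >> h.py <<'E'
from scipy.optimize import minimize
from scipy.ndimage import map_coordinates
def outline(kind,size):
    if kind=="c":
        a=np.linspace(0,2*np.pi,180,endpoint=False); return size/2*np.c_[np.cos(a),np.sin(a)]
    t=np.linspace(-.46,.46,50); h=np.full(50,.5)
    return size*np.r_[np.c_[t,h],np.c_[t,-h],np.c_[h,t],np.c_[-h,t]]
def fit(p,im,kind,size,z,x,y,yaw=0):
    o=outline(kind,size); q=np.array([x,y,yaw],float)
    def pts(q):
        return proj(p,np.c_[(R.from_euler("z",q[2],degrees=True).as_matrix()[:2,:2]@o.T).T+q[:2],np.full(len(o),z)])
    for s in (3,1.5,.8):
        g=0
        for c in range(3):
            b=cv2.GaussianBlur(im[:,:,c].astype(np.float32),(0,0),s)
            g=g+np.hypot(cv2.Sobel(b,cv2.CV_32F,1,0),cv2.Sobel(b,cv2.CV_32F,0,1))
        g=np.sqrt(g)
        def f(q):
            u=pts(q); return -map_coordinates(g,[u[:,1],u[:,0]],order=1,mode="nearest").mean()
        d=s*1.2; sim=np.array([q,q+[d,0,0],q+[0,d,0],q+[0,0,d]])-np.array([d,d,d])/4
        if kind=="c": 
            r=minimize(lambda v:f([*v,0]),q[:2],method="Nelder-Mead",options=dict(initial_simplex=sim[:3,:2])); q=np.array([*r.x,0])
        else:
            r=minimize(f,q,method="Nelder-Mead",options=dict(initial_simplex=sim)); q=r.x
    return q,r.fun,pts(q)
def load(n):
    d=np.load(n+".npz"); return dict(K=d["K"],cam_to_world=d["T"]),d["im"]
def tool():
    s=manip.observe(); M=R.from_quat(s["eef_rot"]).as_matrix(); return s["tool_pos"],np.degrees(np.arctan2(M[1,0],M[0,0]))%360,M
E
python3 - <<'E'
from h import *
p,im=load("pan"); c=ray(p,(321,190),70)[0]; print(c); q,f,_=fit(p,im,"c",130,70,*c); print("pan",q.round(1),f)
p,im=load("plate"); c=ray(p,(322,198),16)[0]; q,f,_=fit(p,im,"s",60,16,*c,11); print("plate",q.round(1),f)
for n,uv,z in(("mid",(593,243),14),("stampfoot",(470,237),6),("large",(480,3),14),("small",(617,71),14)): print(n,ray(p,uv,z)[0].round(0))
print(tool()[:2])
E
```

```text
[467.84066121 343.42912701]
pan [473.8 346.1   0. ] -15.710497856140137
plate [ 625.8 -140.2   11.2] -16.17925453186035
mid [621. 125.]
stampfoot [640.  12.]
large [451. -51.]
small [475.  75.]
(array([ 625.55417678, -140.37262144,  130.92463877]), np.float64(190.91426110078584))
```

Request:
move_arm([
  [[0, 0, -0.03], [0, 0, 0], 0],
  [[0, 0, -0.06], [0, 0, 0.3], 0],
  [[0, 0, -0.09], [0, 0, 0.3], 0],
  [[0, 0, -0.115], [0, 0, 0.3], 0],
  [[0, 0, -0.13], [0, 0, 0.3], 0],
  [[0, 0, -0.13], [0, 0, 0.3], 0],
  [[0, 0, -0.13], [0, 0, 0.3], 0.5],
  [[0, 0, -0.13], [0, 0, 0.3], 0.5],
  [[0, 0, -0.13], [0, 0, 0.3], 0.6],
  [[0, 0, -0.13], [0, 0, 0.3], 0.6],
], force=60)

```text
time: 3.4
tool_pos: [627.2, -140.5, 3.8]
eef_rot: [-0.098, 0.995, -0.001, 0.002]
wrist_force: [-0.7, 2.2, 6.6]
gripper_width: 0.68
gripper_force: 65.6
```

Run:
```python
from h import *
p,im=load("pan")
for x in (468,474):
    q,f,u=fit(p,im,"c",130,70,x,346); print(q,f,u.min(0),u.max(0))
for x,y in((468,343.4),(470,345),(473.8,346.1)):
    u=proj(p,np.c_[outline("c",130)+[x,y],np.full(180,70)]);print(x,u.min(0),u.max(0))
v=im.copy()
cv2.polylines(v,[np.round(u*16).astype(int).reshape(-1,1,2)],True,(255,0,0),1,shift=4)
cv2.imwrite("pics/pan_o.png",cv2.resize(v[90:290,220:420],None,fx=3,fy=3)[:,:,::-1])
```

```text
[473.78402593 346.0620429    0.        ] -15.710497856140137 [252.75545124 124.53584014] [392.37874894 259.43084826]
[473.78364558 346.06204566   0.        ] -15.71049976348877 [252.75550501 124.53539633] [392.37885757 259.43051057]
468 [250.66748282 117.12972565] [391.20623211 253.80132921]
470 [252.12251507 119.85585704] [392.32430039 255.87218259]
473.8 [252.79391242 124.56300308] [392.41384694 259.45150696]
```

View pics/pan_o.png

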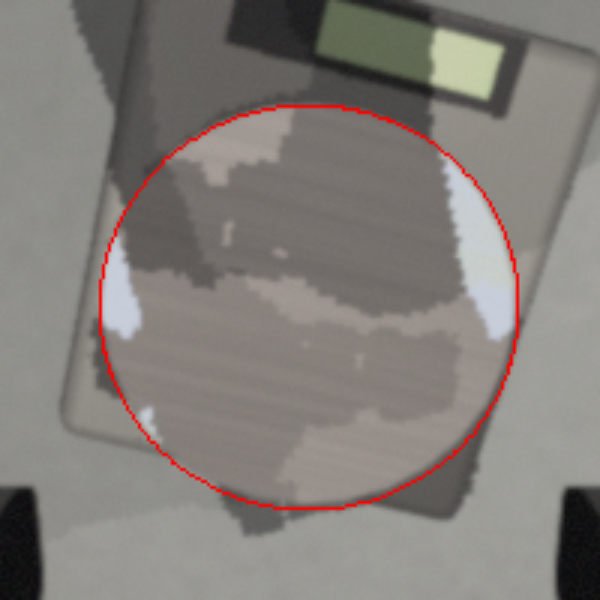

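The fitted red circle lies right on the pan rim. The plate is gripped (opening 0.68, 65 N), so I'll lift it and move toward the block, first looking from a hover.

Request:
move_arm([
  [[0, 0, 0.01], [0, 0, 0], 0.6],
  [[0, 0, 0.03], [0, 0, 0], 0.6],
  [[0, 0, 0.06], [0, 0, 0], 0.6],
  [[0, 0, 0.09], [0, 0, 0], 0.6],
  [[-0.02, -0.03, 0.12], [0, 0, 0], 0.6],
  [[-0.045, -0.065, 0.14], [0, 0, 2], 0.6],
  [[-0.07, -0.1, 0.15], [0, 0, 5], 0.6],
  [[-0.095, -0.14, 0.15], [0, 0, 6], 0.6],
  [[-0.11, -0.165, 0.15], [0, 0, 6], 0.6],
  [[-0.12, -0.177, 0.15], [0, 0, 6], 0.6],
  [[-0.12, -0.177, 0.15], [0, 0, 6], 0.6],
  [[-0.12, -0.177, 0.15], [0, 0, 6], 0.6],
])

```text
time: 4.6
tool_pos: [505.9, -316.6, 151.6]
eef_rot: [-0.15, 0.989, 0.0, 0.0]
wrist_force: [-0.2, 0.3, -3.7]
gripper_width: 0.678
gripper_force: 65.4
```

Run:
```python
from h import *
p,im=snap("wrist","w_block.png");np.savez("block.npz",im=im,K=p["K"],T=p["cam_to_world"])
print(tool(),manip.observe()["gripper_width"])
```

```text
(array([ 506.13138517, -316.20834835,  151.48355726]), np.float64(197.30942636805602), array([[-9.54711810e-01, -2.97532064e-01,  1.74857556e-04],
       [-2.97531932e-01,  9.54711709e-01,  5.48939425e-04],
       [-3.30265637e-04,  4.72053246e-04, -9.99999834e-01]])) 0.6764081012469556
```

View pics/w_block.png

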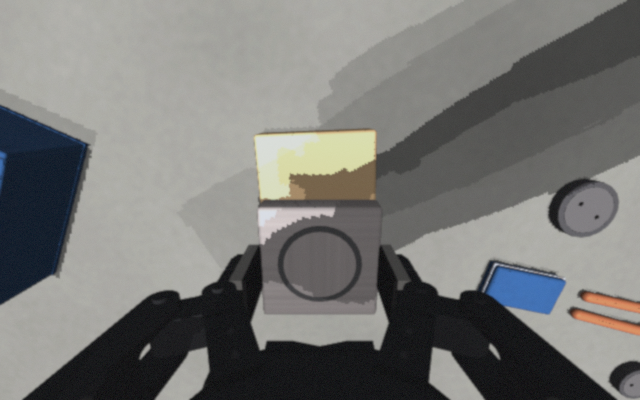

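The held plate hides the lower half of the block. The block's far corners are at (256,133) and (376,130), and the plate top is about (259..382, 207..312). I'll step outward to see the whole block.

Request:
move_arm([
  [[0.03, 0.009, 0], [0, 0, 0], 0.6],
  [[0.06, 0.018, 0], [0, 0, 0], 0.6],
  [[0.08, 0.025, 0], [0, 0, 0], 0.6],
  [[0.08, 0.025, 0], [0, 0, 0], 0.6],
  [[0.08, 0.025, 0], [0, 0, 0], 0.6],
])

```text
time: 5.15
tool_pos: [586.3, -290.6, 151.0]
eef_rot: [-0.151, 0.988, 0.0, -0.0]
wrist_force: [-0.1, 0.1, -3.9]
gripper_width: 0.678
gripper_force: 65.6
```

Run:
```python
from h import *
p,im=snap("wrist");t=tool()
q,f,u=fit(p,im,"s",110,30,506,-318,18); print("block",q.round(2),f,tool()[:2])
v=im.copy()
cv2.polylines(v,[cv2.convexHull(np.round(u*16).astype(np.int32))],True,(255,0,0),1,shift=4)
P,Y,M=t
best=None
for top in (8,10,12,14):
    c=ray(p,(320,260),P[2]+top)[0]
    q,f,u=fit(p,im,"s",60,P[2]+top,*c,Y-180); d=M[:2,:2].T@(q[:2]-P[:2]); print(top,q.round(2),"toolframe",d.round(2),f, u.min(0),u.max(0))
    if top==12: cv2.polylines(v,[cv2.convexHull(np.round(u*16).astype(np.int32))],True,(0,255,0),1,shift=4)
cv2.imwrite("pics/block_o.png",v[:,:,::-1])
```

```text
block [ 504.78 -320.52   19.85] -13.02116584777832 (array([ 585.76449575, -291.16033526,  151.13303071]), np.float64(197.35186734260162))
8 [ 586.58 -290.59   17.08] toolframe [-0.94  0.3 ] -18.167932510375977 [257.74728795 207.61983511] [382.00017945 314.06906352]
10 [ 585.4  -290.94   16.99] toolframe [0.28 0.32] -17.420461654663086 [256.88381897 206.35127199] [383.16545893 314.64544573]
12 [ 584.18 -290.38   17.41] toolframe [1.28 1.22] -14.840188026428223 [257.3939296  205.96695148] [385.71606324 315.27524587]
14 [ 583.92 -290.04   17.36] toolframe [1.42 1.62] -12.983617782592773 [257.42060973 206.95323755] [387.60805647 317.55052717]
```

View pics/block_o.png

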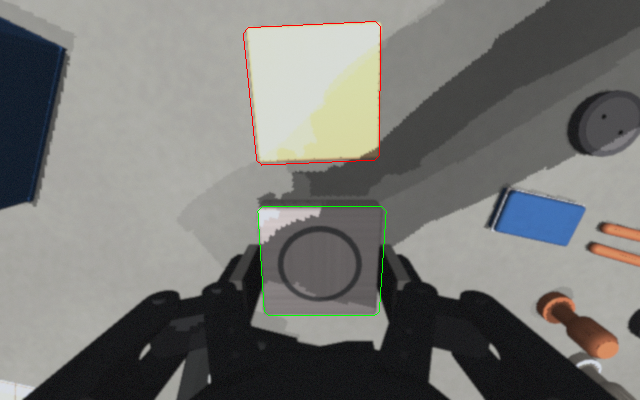

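Request:
move_arm([
  [[-0.03, -0.011, 0], [0, 0, 1], 0.6],
  [[-0.06, -0.022, -0.02], [0, 0, 2], 0.6],
  [[-0.081, -0.0293, -0.04], [0, 0, 2.5], 0.6],
  [[-0.081, -0.0293, -0.07], [0, 0, 2.5], 0.6],
  [[-0.081, -0.0293, -0.09], [0, 0, 2.5], 0.6],
  [[-0.081, -0.0293, -0.1], [0, 0, 2.5], 0.6],
  [[-0.081, -0.0293, -0.105], [0, 0, 2.5], 0.6],
  [[-0.081, -0.0293, -0.107], [0, 0, 2.5], 0.6],
  [[-0.081, -0.0293, -0.107], [0, 0, 2.5], 0.6],
])

```text
time: 6.1
tool_pos: [505.1, -321.8, 45.2]
eef_rot: [-0.172, 0.985, -0.0, 0.0]
wrist_force: [0.6, -0.3, -2.6]
gripper_width: 0.68
gripper_force: 65.7
```

Request:
move_arm([
  [[0, 0, -0.002], [0, 0, 0], 0.6],
  [[0, 0, -0.004], [0, 0, 0], 0.6],
  [[0, 0, -0.004], [0, 0, 0], 0.6],
])

```text
time: 6.4
tool_pos: [504.7, -321.4, 40.3]
eef_rot: [-0.172, 0.985, 0.0, -0.0]
wrist_force: [0.9, 0.1, -3.6]
gripper_width: 0.68
gripper_force: 65.7
```

Request:
move_arm([
  [[0, 0.0005, -0.001], [0, 0, 0], 0.6],
  [[0, 0.0005, -0.002], [0, 0, 0], 0.6],
  [[0, 0.0005, -0.003], [0, 0, 0], 0.6],
  [[0, 0.0005, -0.003], [0, 0, 0], 0.6],
])

```text
time: 6.8
tool_pos: [504.6, -320.8, 37.1]
eef_rot: [-0.172, 0.985, 0.0, -0.0]
wrist_force: [0.8, 0.9, -3.6]
gripper_width: 0.682
gripper_force: 65.7
```

Request:
move_arm([
  [[0, 0, -0.001], [0, 0, 0], 0.6],
  [[0, 0, -0.002], [0, 0, 0], 0.6],
  [[0, 0, -0.003], [0, 0, 0], 0.6],
  [[0, 0, -0.003], [0, 0, 0], 0.6],
])

```text
time: 7.2
tool_pos: [504.6, -320.9, 34.1]
eef_rot: [-0.172, 0.985, 0.0, -0.0]
wrist_force: [0.0, -0.4, -3.8]
gripper_width: 0.677
gripper_force: 65.7
```

Request:
move_arm([
  [[0, 0, -0.001], [0, 0, 0], 0.6],
  [[0, 0, -0.002], [0, 0, 0], 0.6],
  [[0, 0, -0.003], [0, 0, 0], 0.6],
  [[0, 0, -0.003], [0, 0, 0], 0.6],
])

```text
time: 7.6
tool_pos: [504.7, -321.0, 33.8]
eef_rot: [-0.172, 0.985, -0.0, -0.0]
wrist_force: [-9.1, 7.6, 17.6]
gripper_width: 0.677
gripper_force: 68.0
```

Request:
move_arm([
  [[0, 0, 0.002], [0, 0, 0], 0.6],
  [[0, 0, 0.002], [0, 0, 0], 0.2],
  [[0, 0, 0.002], [0, 0, 0], 0],
  [[0, 0, 0.002], [0, 0, 0], 0],
  [[0, 0, 0.03], [0, 0, 0], 0],
  [[0, 0, 0.06], [0, 0, 0], 0],
  [[0, 0, 0.1], [0, 0, 0], 0],
  [[0, 0, 0.12], [0, 0, 0], 0],
  [[0, 0, 0.12], [0, 0, 0], 0],
  [[0, 0, 0.12], [0, 0, 0], 0],
])

```text
time: 8.6
tool_pos: [504.8, -321.1, 151.1]
eef_rot: [-0.172, 0.985, -0.0, 0.0]
wrist_force: [0.4, -0.2, -0.6]
gripper_width: 1.001
gripper_force: 0.0
```

Run:
```python
from h import *
p,im=snap("wrist");P,Y,M=tool();print(P,Y)
v=im.copy()
for k,s,z in(("s",110,30),("s",60,46)):
    q,f,u=fit(p,im,k,s,z,504.8,-320.5,19.8); print(q.round(2),f)
    cv2.polylines(v,[cv2.convexHull(np.round(u*16).astype(np.int32))],True,(255,0,0),1,shift=4)
cv2.imwrite("pics/placed.png",cv2.resize(v[60:310,200:440],None,fx=2.4,fy=2.4)[:,:,::-1])
```

```text
[ 504.33828207 -320.65734441  150.13420745] 199.77008048848882
[ 503.77 -319.83   19.77] -14.640844345092773
[ 504.22 -321.89   19.77] -15.658124923706055
```

View pics/placed.png

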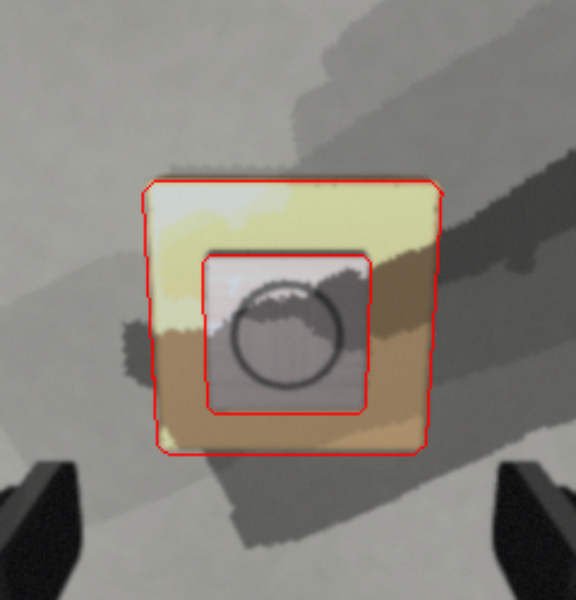

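The overlay (block and plate outlines) fits well: the sides are parallel, but the plate sits about 2 mm toward -y. I'll re-grip it and shift it.

Request:
move_arm([
  [[0, 0, -0.04], [0, 0, 0], 0],
  [[0, 0, -0.08], [0, 0, 0], 0],
  [[0, 0, -0.11], [0, 0, 0], 0],
  [[0, 0, -0.117], [0, 0, 0], 0],
  [[0, 0, -0.117], [0, 0, 0], 0.6],
  [[0, 0, -0.117], [0, 0, 0], 0.6],
  [[0, 0, -0.117], [0, 0, 0], 0.6],
  [[0, 0, -0.117], [0, 0, 0], 0.6],
  [[-0.0002, 0.001, -0.115], [0, 0, 0], 0.6],
  [[-0.0004, 0.002, -0.115], [0, 0, 0], 0.6],
  [[-0.0004, 0.002, -0.115], [0, 0, 0], 0.6],
])

```text
time: 9.75
tool_pos: [504.1, -318.6, 36.3]
eef_rot: [-0.172, 0.985, 0.0, -0.0]
wrist_force: [-0.5, 1.4, -1.4]
gripper_width: 0.676
gripper_force: 64.9
```

Request:
move_arm([
  [[0, 0, -0.001], [0, 0, 0], 0.6],
  [[0, 0, -0.002], [0, 0, 0], 0.6],
  [[0, 0, -0.003], [0, 0, 0], 0.6],
  [[0, 0, -0.002], [0, 0, 0], 0.2],
  [[0, 0, -0.001], [0, 0, 0], 0],
  [[0, 0, -0.001], [0, 0, 0], 0],
  [[0, 0, 0.03], [0, 0, 0], 0],
  [[0, 0, 0.07], [0, 0, 0], 0],
  [[0, 0, 0.11], [0, 0, 0], 0],
  [[0, 0, 0.115], [0, 0, 0], 0],
  [[0, 0, 0.115], [0, 0, 0], 0],
])

```text
time: 10.85
tool_pos: [505.0, -319.7, 152.8]
eef_rot: [-0.172, 0.985, -0.001, 0.001]
wrist_force: [0.2, 0.1, -0.2]
gripper_width: 1.0
gripper_force: 0.0
```

Run:
```python
from h import *
p,im=snap("wrist");P,Y,M=tool();print(P,Y)
for k,s,z in(("s",110,30),("s",60,46)):
    q,f,u=fit(p,im,k,s,z,504.3,-320.5,19.8); print(q.round(2),f)
np.savez("stack.npz",im=im,K=p["K"],T=p["cam_to_world"])
```

```text
[ 504.32962847 -319.08187489  150.97099719] 199.7646738707011
[ 503.15 -319.1    19.15] -14.640933990478516
[ 503.53 -319.4    19.79] -15.616070747375488
```

Request:
move_arm([
  [[0.01, 0.04, 0], [0, 0, 0], 0],
  [[0.022, 0.085, 0], [0, 0, 0], 0],
  [[0.034, 0.13, 0], [0, 0, 0], 0],
  [[0.046, 0.175, 0], [0, 0, 0], 0],
  [[0.058, 0.22, 0], [0, 0, 0], 0],
  [[0.07, 0.265, 0], [0, 0, 0], 0],
  [[0.082, 0.31, 0], [0, 0, 0], 0],
  [[0.094, 0.355, -0.01], [0, 0, 0], 0],
  [[0.106, 0.4, -0.02], [0, 0, 0], 0],
  [[0.117, 0.435, -0.03], [0, 0, 0], 0],
  [[0.117, 0.446, -0.03], [0, 0, 0], 0],
  [[0.117, 0.446, -0.03], [0, 0, 0], 0],
])

```text
time: 12.1
tool_pos: [619.8, 128.5, 119.0]
eef_rot: [-0.173, 0.985, 0.0, -0.002]
wrist_force: [-0.3, -0.7, 0.5]
gripper_width: 0.999
gripper_force: 0.0
```

```bash
cat > m.py <<'E'
from h import *
import sys
n,d,z,x,y=sys.argv[1],*map(float,sys.argv[2:6])
p,im=snap("wrist");P,Y,M=tool()
q,f,u=fit(p,im,"c",d,z,x,y); print(n,q.round(1),round(f,1),"tool",P.round(1),round(Y,1),"delta",(q[:2]-P[:2]).round(1))
v=im.copy(); cv2.polylines(v,[np.round(u*16).astype(np.int32)],True,(255,0,0),1,shift=4)
cv2.imwrite(f"pics/{n}.png",v[:,:,::-1])
E
python3 m.py mid 46 14 621 126
```

```text
mid [621.9 130.5   0. ] -14.6 tool [620.3 127.1 119.8] 199.8 delta [1.6 3.4]
```

View pics/mid.png

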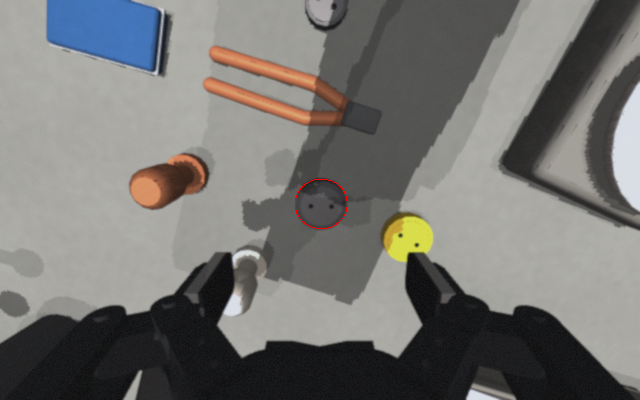

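The outline sits on the middle disc at (321,203). The yellow one at (408,238) is clear of the fingers.

Request:
move_arm([
  [[0.0021, 0.0036, -0.03], [0, 0, 0], 0],
  [[0.0021, 0.0036, -0.06], [0, 0, 0], 0],
  [[0.0021, 0.0036, -0.09], [0, 0, 0], 0],
  [[0.0021, 0.0036, -0.11], [0, 0, 0], 0],
  [[0.0021, 0.0036, -0.118], [0, 0, 0], 0],
  [[0.0021, 0.0036, -0.118], [0, 0, 0], 0],
  [[0.0021, 0.0036, -0.118], [0, 0, 0], 0.6],
  [[0.0021, 0.0036, -0.118], [0, 0, 0], 0.7],
  [[0.0021, 0.0036, -0.118], [0, 0, 0], 0.7],
  [[0.0021, 0.0036, -0.118], [0, 0, 0], 0.7],
  [[0.0021, 0.0036, -0.118], [0, 0, 0], 0.7],
])

```text
time: 13.25
tool_pos: [624.6, 130.5, 5.3]
eef_rot: [-0.172, 0.985, -0.0, 0.001]
wrist_force: [-1.6, -0.6, 6.9]
gripper_width: 0.503
gripper_force: 59.8
```

Request:
move_arm([
  [[0, 0, 0.02], [0, 0, 0], 0.7],
  [[0, 0, 0.05], [0, 0, 0], 0.7],
  [[0, 0, 0.09], [0, 0, 0], 0.7],
  [[-0.005, -0.02, 0.12], [0, 0, 0], 0.7],
  [[-0.015, -0.055, 0.13], [0, 0, 0], 0.7],
  [[-0.025, -0.095, 0.13], [0, 0, 0], 0.7],
  [[-0.037, -0.14, 0.13], [0, 0, 0], 0.7],
  [[-0.049, -0.185, 0.13], [0, 0, 0], 0.7],
  [[-0.061, -0.23, 0.13], [0, 0, 0], 0.7],
  [[-0.073, -0.275, 0.13], [0, 0, 0], 0.7],
  [[-0.085, -0.32, 0.13], [0, 0, 0], 0.7],
  [[-0.095, -0.365, 0.13], [0, 0, 0], 0.7],
])

```text
time: 14.45
tool_pos: [527.6, -236.1, 133.9]
eef_rot: [-0.172, 0.985, -0.0, 0.0]
wrist_force: [1.7, -0.6, -2.1]
gripper_width: 0.5
gripper_force: 61.4
```

Request:
move_arm([
  [[-0.008, -0.03, -0.01], [0, 0, 0], 0.7],
  [[-0.016, -0.06, -0.03], [0, 0, 0], 0.7],
  [[-0.0234, -0.083, -0.05], [0, 0, 0], 0.7],
  [[-0.0234, -0.083, -0.06], [0, 0, 0], 0.7],
  [[-0.0234, -0.083, -0.06], [0, 0, 0], 0.7],
  [[-0.0234, -0.083, -0.06], [0, 0, 0], 0.7],
  [[-0.0234, -0.083, -0.06], [0, 0, 0], 0.7],
])

```text
time: 15.15
tool_pos: [505.9, -316.9, 74.6]
eef_rot: [-0.172, 0.985, -0.001, 0.001]
wrist_force: [0.6, -0.2, -1.6]
gripper_width: 0.503
gripper_force: 61.5
```

Run:
```python
from h import *
p,im=snap("wrist");P,Y,M=tool();print(P,Y)
v=im.copy()
for k,s,z,o in(("s",110,30,(503.2,-319.1)),("s",60,46,(503.5,-319.4)),("c",46,P[2]+8.7,P[:2]),("c",46,P[2]+5,P[:2])):
    q,f,u=fit(p,im,k,s,z,*o,19.8); print(q.round(2),f,(q[:2]-P[:2]).round(2))
    cv2.polylines(v,[cv2.convexHull(np.round(u*16).astype(np.int32))],True,(255,0,0),1,shift=4)
cv2.imwrite("pics/mid_hover.png",v[:,:,::-1])
```

```text
[ 505.87976542 -316.99074828   74.61427467] 199.84767584920968
[ 503.05 -318.85   19.32] -14.201502799987793 [-2.83 -1.86]
[ 503.23 -319.76   19.66] -13.61276626586914 [-2.65 -2.77]
[ 503.69 -317.37    0.  ] -12.978239059448242 [-2.19 -0.38]
[ 502.53 -317.7     0.  ] -12.583898544311523 [-3.35 -0.71]
```

View pics/mid_hover.png

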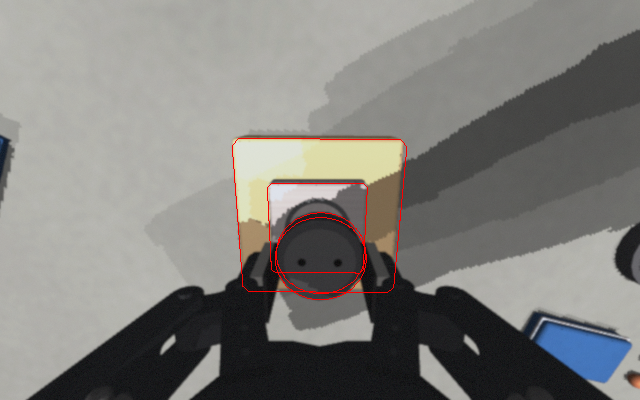

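The held disc is seen about 2 mm toward +y of the plate centre. I'll correct that and lower it.

Request:
move_arm([
  [[-0.0003, -0.002, -0.008], [0, 0, 0], 0.7],
  [[-0.0003, -0.002, -0.015], [0, 0, 0], 0.7],
  [[-0.0003, -0.002, -0.018], [0, 0, 0], 0.7],
  [[-0.0003, -0.002, -0.02], [0, 0, 0], 0.7],
  [[-0.0003, -0.002, -0.022], [0, 0, 0], 0.7],
  [[-0.0003, -0.002, -0.023], [0, 0, 0], 0.7],
  [[-0.0003, -0.002, -0.024], [0, 0, 0], 0.7],
  [[-0.0003, -0.002, -0.024], [0, 0, 0], 0.7],
])

```text
time: 16.0
tool_pos: [504.7, -319.3, 51.3]
eef_rot: [-0.172, 0.985, -0.0, 0.0]
wrist_force: [-7.7, 5.9, 14.4]
gripper_width: 0.499
gripper_force: 63.2
```

Request:
move_arm([
  [[0, 0, 0.001], [0, 0, 0], 0.7],
  [[0, 0, 0.001], [0, 0, 0], 0.3],
  [[0, 0, 0.001], [0, 0, 0], 0],
  [[0, 0, 0.001], [0, 0, 0], 0],
  [[0, 0, 0.03], [0, 0, 0], 0],
  [[0, 0, 0.06], [0, 0, 0], 0],
  [[0, 0, 0.1], [0, 0, 0], 0],
  [[0, 0, 0.11], [0, 0, 0], 0],
  [[0, 0, 0.11], [0, 0, 0], 0],
  [[0, 0, 0.11], [0, 0, 0], 0],
])

```text
time: 17.0
tool_pos: [504.4, -319.1, 158.1]
eef_rot: [-0.172, 0.985, 0.001, -0.0]
wrist_force: [-0.6, 0.3, -0.3]
gripper_width: 1.001
gripper_force: 0.0
```

Run:
```python
from h import *
p,im=snap("wrist","stack2.png");P,Y,M=tool();print(P,Y)
for k,s,z,o in(("s",110,30,(503.2,-319.1)),("s",60,46,(503.5,-319.4)),("c",46,60,(503.5,-319.4))):
    q,f,u=fit(p,im,k,s,z,*o,19.8); print(q.round(2),f,(q[:2]-P[:2]).round(2))
```

```text
[ 504.08013408 -318.83799035  157.47358189] 199.76571904080464
[ 503.54 -319.82   19.76] -14.98604965209961 [-0.54 -0.98]
[ 501.36 -320.17   19.76] -16.437557220458984 [-2.72 -1.33]
[ 502.82 -320.57    0.  ] -22.9407901763916 [-1.26 -1.73]
```

Request:
move_arm([
  [[0.018, 0.04, 0], [0, 0, 0], 0],
  [[0.036, 0.08, 0], [0, 0, 0], 0],
  [[0.054, 0.12, 0], [0, 0, 0], 0],
  [[0.072, 0.16, 0], [0, 0, 0], 0],
  [[0.09, 0.2, 0], [0, 0, 0], 0],
  [[0.108, 0.24, 0], [0, 0, 0], 0],
  [[0.122, 0.28, 0], [0, 0, 0], 0],
  [[0.134, 0.315, 0], [0, 0, 0], 0],
  [[0.134, 0.33, 0], [0, 0, 0], 0],
  [[0.134, 0.33, 0], [0, 0, 0], 0],
  [[0.134, 0.33, 0], [0, 0, 0], 0],
])

```text
time: 18.15
tool_pos: [637.9, 10.1, 158.2]
eef_rot: [-0.172, 0.985, 0.0, -0.001]
wrist_force: [0.2, -0.4, -0.5]
gripper_width: 1.002
gripper_force: 0.0
```

Run:
```python
from h import *
p,im=snap("wrist");P,Y,M=tool();print(P,Y)
v=im.copy()
for k,s,z,o in(("c",36,12,(640,12)),("c",36,0,(640,12)),("c",30,64,(640,12))):
    q,f,u=fit(p,im,k,s,z,*o); print(q.round(2),f,(q[:2]-P[:2]).round(2))
    cv2.polylines(v,[cv2.convexHull(np.round(u*16).astype(np.int32))],True,(0,255,0),1,shift=4)
cv2.imwrite("pics/stamp.png",v[:,:,::-1])
```

```text
[638.09247587   9.55516842 158.56517987] 199.71879845064404
[631.97   4.43   0.  ] -10.605316162109375 [-6.12 -5.12]
[634.31   4.58   0.  ] -10.334633827209473 [-3.78 -4.98]
[634.04   8.52   0.  ] -13.540727615356445 [-4.05 -1.03]
```

View pics/stamp.png

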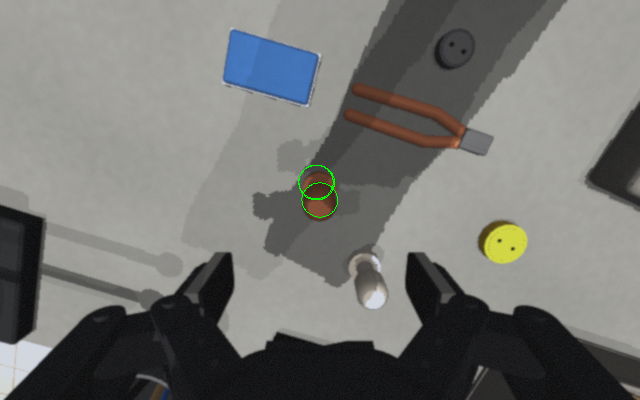

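The knob circle at (319,200) fits, and the stamp is at about (634,8.5). The white stamp at (365,265) stays clear of the fingers.

Request:
move_arm([
  [[-0.0033, -0.0008, -0.03], [0, 0, 0], 0],
  [[-0.0033, -0.0008, -0.06], [0, 0, 0], 0],
  [[-0.0033, -0.0008, -0.09], [0, 0, 0], 0],
  [[-0.0033, -0.0008, -0.115], [0, 0, 0], 0],
  [[-0.0033, -0.0008, -0.125], [0, 0, 0], 0],
  [[-0.0033, -0.0008, -0.125], [0, 0, 0], 0],
  [[-0.0033, -0.0008, -0.125], [0, 0, 0], 0.5],
  [[-0.0033, -0.0008, -0.125], [0, 0, 0], 0.7],
  [[-0.0033, -0.0008, -0.125], [0, 0, 0], 0.85],
  [[-0.0033, -0.0008, -0.125], [0, 0, 0], 0.85],
  [[-0.0033, -0.0008, -0.125], [0, 0, 0], 0.85],
  [[-0.0033, -0.0008, -0.125], [0, 0, 0], 0.85],
], force=50)

```text
time: 19.4
tool_pos: [636.1, 9.7, 35.5]
eef_rot: [-0.172, 0.985, -0.0, 0.001]
wrist_force: [-1.4, -1.3, 6.8]
gripper_width: 0.335
gripper_force: 49.3
```

Run:
```python
from h import *
im=cv2.imread("pics/stack2.png")[:,:,::-1].copy()
P=np.array([504.2,-319,157.8]);M=R.from_euler("z",199.77,degrees=True).as_matrix()@np.diag([1,-1,-1])
H=np.array([[0,-.958,-.287,72.459],[1,0,.001,-.133],[-.001,-.287,.958,-141.739],[0,0,0,1]])
T=np.eye(4);T[:3,:3]=M;T[:3,3]=P;p=dict(K=manip.camera_params("wrist")["K"],cam_to_world=T@H)
for k,s,z in(("s",110,30),("s",60,46),("c",46,60)):
  for o in((503.5,-320),(506,-318),(501,-322),(505,-321)):
    q,f,u=fit(p,im,k,s,z,*o,19.8); print(s,q.round(2),round(f,2))
```

```text
110 [ 503.08 -318.7    19.77] -14.71
110 [ 503.08 -318.7    19.77] -14.71
110 [ 503.08 -318.7    19.77] -14.71
110 [ 503.08 -318.7    19.77] -14.71
60 [ 501.15 -319.85   19.76] -16.46
60 [ 503.62 -318.94   19.76] -15.79
60 [ 501.15 -319.85   19.76] -16.46
60 [ 501.15 -319.84   19.76] -16.46
46 [ 502.57 -320.24    0.  ] -22.97
46 [ 502.57 -320.24    0.  ] -22.97
46 [ 502.57 -320.24    0.  ] -22.97
46 [ 502.57 -320.24    0.  ] -22.97
```

Run:
```python
import cv2
v=cv2.imread("pics/stack2.png")[80:290,215:425]; cv2.imwrite("pics/stack2c.png",cv2.resize(v,(590,590),interpolation=cv2.INTER_CUBIC))
```

```text
(no output)
```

View pics/stack2c.png

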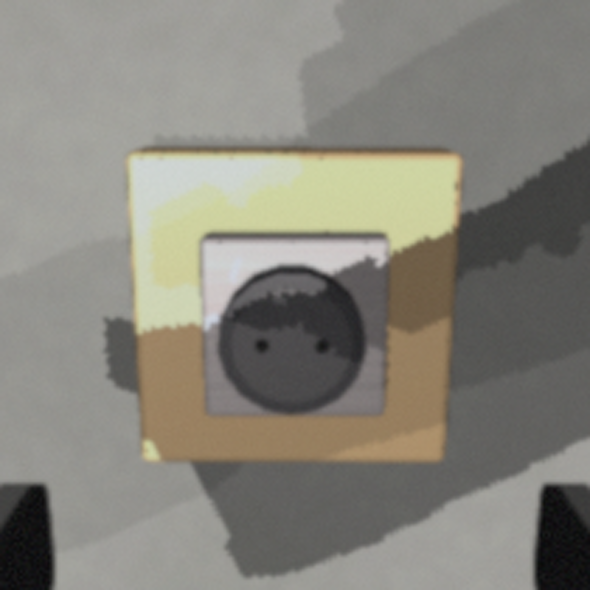

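Request:
move_arm([
  [[0, 0, 0.01], [0, 0, 0], 0.85],
  [[0, 0, 0.03], [0, 0, 0], 0.85],
  [[0, 0, 0.06], [0, 0, 0], 0.85],
  [[0, 0, 0.09], [0, 0, 0], 0.85],
  [[-0.005, -0.015, 0.11], [0, 0, 0], 0.85],
  [[-0.015, -0.045, 0.12], [0, 0, 0], 0.85],
  [[-0.03, -0.08, 0.12], [0, 0, 0], 0.85],
  [[-0.045, -0.115, 0.12], [0, 0, 0], 0.85],
  [[-0.06, -0.15, 0.12], [0, 0, 0], 0.85],
  [[-0.075, -0.185, 0.12], [0, 0, 0], 0.85],
  [[-0.09, -0.22, 0.12], [0, 0, 0], 0.85],
  [[-0.1, -0.25, 0.12], [0, 0, 0], 0.85],
])

```text
time: 20.6
tool_pos: [534.2, -241.6, 154.6]
eef_rot: [-0.171, 0.985, 0.0, -0.0]
wrist_force: [0.9, 1.0, -2.3]
gripper_width: 0.333
gripper_force: 49.7
```

The stack is centred: the block spans 130–460, the plate 203–388 and the disc is centred near 292 in the crop. I'll carry on with the stamp.

Request:
move_arm([
  [[-0.01, -0.03, 0], [0, 0, 0], 0.85],
  [[-0.02, -0.06, 0], [0, 0, 0], 0.85],
  [[-0.0294, -0.0783, -0.02], [0, 0, 0], 0.85],
  [[-0.0294, -0.0783, -0.04], [0, 0, 0], 0.85],
  [[-0.0294, -0.0783, -0.05], [0, 0, 0], 0.85],
  [[-0.0294, -0.0783, -0.05], [0, 0, 0], 0.85],
  [[-0.0294, -0.0783, -0.05], [0, 0, 0], 0.85],
  [[-0.0294, -0.0783, -0.05], [0, 0, 0], 0.85],
])

```text
time: 21.4
tool_pos: [506.7, -318.5, 105.7]
eef_rot: [-0.172, 0.985, -0.001, 0.001]
wrist_force: [-0.4, 0.1, -1.9]
gripper_width: 0.334
gripper_force: 49.7
```

Run:
```python
from h import *
p,im=snap("wrist","stamp_hover.png");P,Y,M=tool();print(P,Y)
np.savez("sh.npz",im=im,K=p["K"],T=p["cam_to_world"])
v=im.copy()
for k,s,z,o in(("s",110,30,(503.2,-319.1)),("c",30,P[2]+64-35.5,P[:2]-[2.1,.5])):
    q,f,u=fit(p,im,k,s,z,*o,19.8); print(q.round(2),f,(q[:2]-P[:2]).round(2))
    cv2.polylines(v,[cv2.convexHull(np.round(u*16).astype(np.int32))],True,(0,255,0),1,shift=4)
# expected foot top + disc outline
for d,z,c in((36,P[2]-35.5+12,P[:2]-[2.1,.5]),(46,60,(502.7,-320.3))):
    u=proj(p,np.c_[outline("c",d)+c,np.full(180,z)]);cv2.polylines(v,[np.round(u*16).astype(np.int32)],True,(255,0,0),1,shift=4)
cv2.imwrite("pics/stamp_hover_o.png",cv2.resize(v[80:380,160:480],None,fx=1.8,fy=1.8)[:,:,::-1])
```

```text
[ 506.69555555 -318.51984445  105.63527293] 199.81427759228734
[ 503.69 -320.26   19.82] -14.564067840576172 [-3.   -1.74]
[ 507.71 -318.27    0.  ] -14.823546409606934 [1.01 0.25]
```

View pics/stamp_hover_o.png

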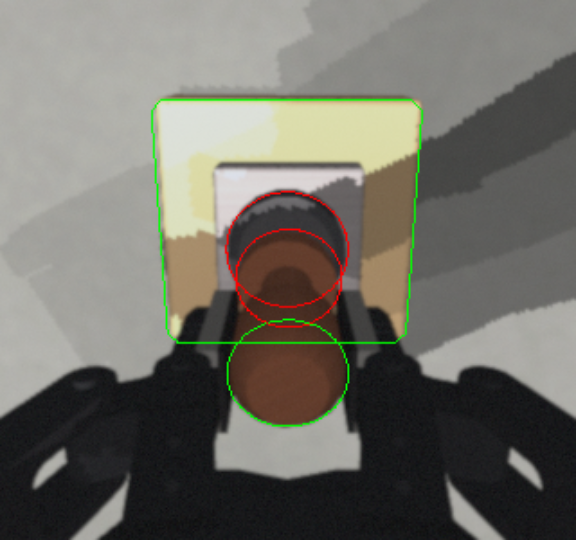

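The overlay shows the copper foot's far rim at crop y≈232, a little lower than my prediction. I'll quantify it with a colour mask.

Run:
```python
from h import *
from scipy.optimize import least_squares
p,im=load("sh");P=np.array([506.7,-318.5,105.6])
hsv=cv2.cvtColor(im,cv2.COLOR_RGB2HSV);r,g,b=im.astype(int).transpose(2,0,1)
m=((r-b)>25)&(r<150)&((r-g)>18)
cols=range(294,349,3);ob=[]
for c in cols:
    rows=np.flatnonzero(m[195:260,c]); ob.append(195+rows[0] if len(rows) else -1)
print(list(zip(cols,ob)))
rows={y:(np.flatnonzero(m[y,270:370])+270)[[0,-1]].tolist() for y in(220,228,236) if m[y,270:370].any()};print(rows)
for k in((0,0),(-2.1,-.5)):
  for z in(-35.5,-23.5):
    u=proj(p,np.c_[outline("c",36)+P[:2]+k,np.full(180,P[2]+z)]);print(k,z,"min",u.min(0).round(1),"max",u.max(0).round(1))
u=proj(p,np.c_[outline("c",30)+P[:2],np.full(180,P[2]+28.5)]);print("knob",u.min(0).round(1),u.max(0).round(1))
y=np.flatnonzero(m[:,318]);print(y.min(),y.max());
for y in(280,290,300,310):
    x=np.flatnonzero(m[y,240:400])+240;print(y,x.min(),x.max())
u=proj(p,np.c_[outline("c",46)+(502.7,-320.3),np.full(180,60)]);print("disc pred",u.min(0).round(1),u.max(0).round(1))
q,f,_=fit(p,im,"c",46,60,502.7,-320.3);print(q,f)
```

```text
[(294, np.int64(226)), (297, np.int64(220)), (300, np.int64(217)), (303, np.int64(214)), (306, np.int64(212)), (309, np.int64(211)), (312, np.int64(210)), (315, np.int64(209)), (318, np.int64(209)), (321, np.int64(209)), (324, np.int64(209)), (327, np.int64(210)), (330, np.int64(212)), (333, np.int64(213)), (336, np.int64(215)), (339, np.int64(218)), (342, np.int64(222)), (345, np.int64(228)), (348, -1)]
{220: [297, 369], 228: [293, 345], 236: [280, 360]}
(0, 0) -35.5 min [292.1 204.4] max [347.2 255.7]
(0, 0) -23.5 min [290.3 210.3] max [349.  264.5]
(-2.1, -0.5) -35.5 min [292.3 201.2] max [347.7 252.8]
(-2.1, -0.5) -23.5 min [290.6 206.9] max [349.5 261.4]
knob [285.8 255.1] [353.5 314.4]
209 316
280 288 350
290 288 350
300 292 347
310 301 337
disc pred [285.4 186.3] [352.9 249.8]
[ 502.10419741 -320.93610775    0.        ] -18.730886459350586
```

Run:
```python
from h import *
p,im=load("sh")
for y in range(180,226,2): print(y,im[y,316:322].mean(0).round().astype(int).tolist(),end="; ")
```

```text
180 [219, 213, 213]; 182 [220, 214, 214]; 184 [194, 188, 188]; 186 [52, 51, 52]; 188 [45, 44, 46]; 190 [109, 107, 109]; 192 [107, 106, 107]; 194 [98, 96, 98]; 196 [66, 65, 67]; 198 [56, 56, 58]; 200 [56, 55, 56]; 202 [56, 55, 58]; 204 [56, 56, 58]; 206 [57, 57, 58]; 208 [59, 49, 46]; 210 [66, 42, 32]; 212 [69, 44, 34]; 214 [90, 56, 42]; 216 [100, 61, 45]; 218 [100, 62, 46]; 220 [98, 61, 45]; 222 [99, 62, 44]; 224 [99, 61, 45];
```

Request:
move_arm([
  [[-0.002, -0.0014, -0.004], [0, 0, 0], 0.85],
  [[-0.002, -0.0014, -0.007], [0, 0, 0], 0.85],
  [[-0.002, -0.0014, -0.009], [0, 0, 0], 0.85],
  [[-0.002, -0.0014, -0.009], [0, 0, 0], 0.85],
  [[-0.002, -0.0014, -0.009], [0, 0, 0], 0.85],
])

```text
time: 21.95
tool_pos: [504.0, -320.0, 95.5]
eef_rot: [-0.172, 0.985, -0.0, 0.0]
wrist_force: [-1.7, -0.2, 2.1]
gripper_width: 0.336
gripper_force: 49.9
```

Run:
```python
from h import *
p,im=snap("wrist","stamp_low.png");P,Y,M=tool();print(P,Y)
np.savez("sl.npz",im=im,K=p["K"],T=p["cam_to_world"])
for y in range(174,226,2): print(y,im[y,316:322].mean(0).round().astype(int).tolist(),end="; ")
v=im[150:270,250:390];cv2.imwrite("pics/stamp_lowc.png",cv2.resize(v,None,fx=4.5,fy=4.5,interpolation=cv2.INTER_CUBIC)[:,:,::-1])
```

```text
[ 504.02188743 -319.9262208    95.53176411] 199.77127281935427
174 [219, 217, 165]; 176 [171, 167, 131]; 178 [82, 79, 79]; 180 [122, 116, 117]; 182 [191, 182, 182]; 184 [218, 211, 210]; 186 [216, 209, 208]; 188 [219, 212, 212]; 190 [218, 212, 212]; 192 [189, 182, 182]; 194 [47, 46, 48]; 196 [35, 35, 37]; 198 [42, 43, 45]; 200 [45, 46, 48]; 202 [43, 44, 46]; 204 [49, 48, 51]; 206 [57, 56, 58]; 208 [60, 49, 46]; 210 [67, 42, 32]; 212 [69, 44, 34]; 214 [89, 55, 42]; 216 [100, 61, 45]; 218 [100, 61, 46]; 220 [100, 62, 46]; 222 [100, 62, 45]; 224 [98, 61, 44];
```

Run:
```python
from h import *
p,im=load("sl")
T=proj(p,[[502.7,-320.3,60]])[0]
M=R.from_euler("z",199.77,degrees=True).as_matrix()[:2,:2]
# half-circle facing camera (tool +x), fit gradient only there
def arc(d,z,s0,lim=75):
    a=np.radians(np.linspace(-lim,lim,90)); o=(M@(d/2*np.c_[np.cos(a),np.sin(a)]).T).T
    g=np.sqrt(sum(np.hypot(cv2.Sobel(b,cv2.CV_32F,1,0),cv2.Sobel(b,cv2.CV_32F,0,1)) for b in cv2.split(cv2.GaussianBlur(im.astype(np.float32),(0,0),1))))
    f=lambda q:-map_coordinates(g,proj(p,np.c_[o+q,np.full(90,z)])[:,::-1].T,order=1).mean()
    best=min((minimize(f,np.array(s0)+[i,j],method="Nelder-Mead") for i in(-2,0,2) for j in(-1.5,0,1.5)),key=lambda r:r.fun)
    print(d,z,best.x.round(2),round(best.fun,2))
arc(46,60,(502.7,-320.3));arc(46,46,(502.7,-320.3));arc(36,60,(504.7,-319.6));arc(36,72,(504.7,-319.6))
```

```text
46 60 [ 501.75 -321.31] -24.59
46 46 [ 504.93 -319.97] -26.2
36 60 [ 496.46 -323.49] -23.45
36 72 [ 493.41 -324.07] -25.14
```

View pics/stamp_lowc.png

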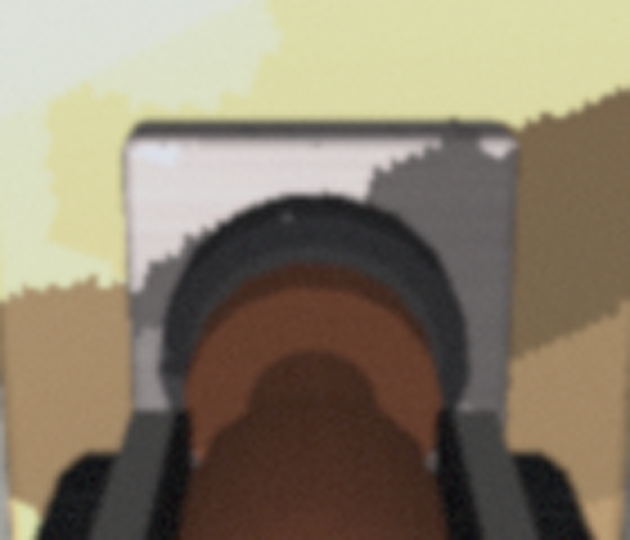

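The crop shows the foot and the disc laterally concentric (both centred at column ≈320). The disc's lower rim is at row 193, the foot's lower rim at row 208 and the plate's far top edge at row 181. I'll solve the radial positions from these rows.

Run:
```python
from h import *
p,im=load("sl");tx=np.array([-np.cos(np.radians(19.77)),-np.sin(np.radians(19.77))])
r=ray(p,[(320,y) for y in range(0,400)],0)  # warm check
def solve(row,z,h): 
    e=ray(p,[(320,row)],z)[0]; c=e-tx*h; return c, c@-tx
print("foot bottom",solve(207.8,60,18)); print("foot top",solve(213.3,72,18))
print("disc bottom",solve(193,46,23)); print("disc top?",[solve(y,60,23)[1].round(1) for y in(197,198,199,200)])
print("plate far top",solve(181.3,46,30),"plate far bottom",solve(177,30,30))
c=im[:,250:255].astype(int)
for y in range(100,125,1): pass
q,f,_=fit(p,im,"s",110,30,503.5,-319.5,19.8);print("block",q,f,q[:2]@-tx)
# brightness profile of block far edge
print([(y,im[y,300:340].mean((0,)).round().astype(int).tolist()) for y in range(118,140,2)])
```

```text
foot bottom (array([ 506.02325583, -318.9531151 ]), np.float64(368.31286474736044))
foot top (array([ 505.66192194, -319.11440393]), np.float64(367.91827342352843))
disc bottom (array([ 505.03457039, -319.27650597]), np.float64(367.2730689842746))
disc top? [np.float64(366.2), np.float64(366.8), np.float64(367.5), np.float64(368.1)]
plate far top (array([ 504.00109355, -319.65379749]), np.float64(366.1728902825968)) plate far bottom (array([ 504.36002546, -319.48299452]), np.float64(366.5684393166035))
block [ 503.40625551 -320.45055694   19.76753733] -14.502211570739746 365.3436130998038
[(118, [159, 158, 154]), (120, [158, 158, 154]), (122, [158, 158, 153]), (124, [158, 158, 153]), (126, [157, 156, 152]), (128, [156, 156, 151]), (130, [155, 155, 151]), (132, [153, 152, 147]), (134, [147, 147, 142]), (136, [139, 138, 132]), (138, [103, 90, 75])]
```

The foot is only about 0.9 mm outward of the disc. I'll lift slightly, shift 1 mm, set down and release.

Request:
move_arm([
  [[0, 0, 0.002], [0, 0, 0], 0.85],
  [[-0.001, -0.0004, 0.002], [0, 0, 0], 0.85],
  [[-0.001, -0.0004, 0.002], [0, 0, 0], 0.85],
  [[-0.001, -0.0004, 0.001], [0, 0, 0], 0.85],
  [[-0.001, -0.0004, 0], [0, 0, 0], 0.85],
  [[-0.001, -0.0004, -0.001], [0, 0, 0], 0.85],
  [[-0.001, -0.0004, -0.001], [0, 0, 0], 0.85],
])

```text
time: 22.7
tool_pos: [503.1, -320.4, 95.4]
eef_rot: [-0.172, 0.985, -0.0, 0.0]
wrist_force: [-2.6, 3.1, 6.3]
gripper_width: 0.337
gripper_force: 50.6
```

Request:
move_arm([
  [[0, 0, 0.0005], [0, 0, 0], 0.6],
  [[0, 0, 0.0005], [0, 0, 0], 0.3],
  [[0, 0, 0.0005], [0, 0, 0], 0],
  [[0, 0, 0.0005], [0, 0, 0], 0],
  [[0, 0, 0.0005], [0, 0, 0], 0],
  [[0, 0, 0.02], [0, 0, 0], 0],
  [[0, 0, 0.05], [0, 0, 0], 0],
  [[0, 0, 0.08], [0, 0, 0], 0],
  [[0, 0, 0.1], [0, 0, 0], 0],
  [[0, 0, 0.1], [0, 0, 0], 0],
])

```text
time: 23.7
tool_pos: [504.1, -321.4, 197.9]
eef_rot: [-0.172, 0.985, -0.002, 0.002]
wrist_force: [0.5, -0.0, 0.2]
gripper_width: 1.003
gripper_force: 0.0
```

Run:
```python
from h import *
p,im=snap("wrist","stack3.png");P,Y,M=tool();print(P,Y)
np.savez("s3.npz",im=im,K=p["K"],T=p["cam_to_world"])
for k,s,z,o in(("s",110,30,(503.2,-319.1)),("c",46,60,(503.5,-319.4)),("c",36,72,(503.5,-319.4)),("c",30,124,(503.5,-319.4))):
    q,f,u=fit(p,im,k,s,z,*o,19.8); print(s,q.round(2),f)
```

```text
[ 503.6110104  -320.8952715   195.77737995] 199.76960967531662
110 [ 503.18 -319.31   19.78] -15.789329528808594
46 [ 502.69 -320.58    0.  ] -20.663145065307617
36 [ 495.32 -323.55    0.  ] -16.308544158935547
30 [ 504.65 -320.35    0.  ] -16.034404754638672
```

Request:
move_arm([
  [[-0.007, 0.035, 0], [0, 0, 0], 0],
  [[-0.016, 0.075, 0], [0, 0, 0], 0],
  [[-0.025, 0.12, 0], [0, 0, 0], 0],
  [[-0.034, 0.16, -0.01], [0, 0, 0], 0],
  [[-0.042, 0.2, -0.03], [0, 0, 0], 0],
  [[-0.05, 0.235, -0.05], [0, 0, 0], 0],
  [[-0.055, 0.26, -0.06], [0, 0, 0], 0],
  [[-0.055, 0.27, -0.07], [0, 0, 0], 0],
  [[-0.055, 0.27, -0.075], [0, 0, 0], 0],
  [[-0.055, 0.27, -0.075], [0, 0, 0], 0],
  [[-0.055, 0.27, -0.075], [0, 0, 0], 0],
])

```text
time: 24.85
tool_pos: [448.3, -51.3, 119.5]
eef_rot: [-0.171, 0.985, -0.0, 0.0]
wrist_force: [-0.2, 0.2, 0.7]
gripper_width: 1.0
gripper_force: 0.0
```

```bash
python3 m.py large 60 14 447 -51
```

```text
large [442.5 -52.3   0. ] -16.1 tool [448.4 -51.4 119.7] 199.7 delta [-5.9 -1. ]
```

```bash
cat > sil.py <<'E'
from h import *
def hullpts(p,d,z,h,q):
    o=outline("c",d)+q; u=np.r_[proj(p,np.c_[o,np.full(180,z)]),proj(p,np.c_[o,np.full(180,z+h)])].astype(np.float32)
    c=cv2.convexHull(u)[:,0]; c=np.r_[c,c[:1]]; s=np.r_[0,np.cumsum(np.hypot(*np.diff(c,axis=0).T))]
    t=np.linspace(0,s[-1],250); return np.c_[np.interp(t,s,c[:,0]),np.interp(t,s,c[:,1])]
def silfit(p,im,d,z,h,q,rows=None):
    q=np.array(q,float)
    for s in(2.5,1.2,.8):
        g=np.sqrt(sum(np.hypot(cv2.Sobel(b,cv2.CV_32F,1,0),cv2.Sobel(b,cv2.CV_32F,0,1)) for b in cv2.split(cv2.GaussianBlur(im.astype(np.float32),(0,0),s))))
        def f(v):
            return -map_coordinates(g,hullpts(p,d,z,h,v)[:,::-1].T,order=1,mode="nearest").mean()
        r=min((minimize(f,q+e,method="Nelder-Mead") for e in([0,0],[s,0],[-s,0],[0,s],[0,-s])),key=lambda r:r.fun); q=r.x
    return q,r.fun
E
python3 - <<'E'
from sil import *
p,im=snap("wrist");P,Y,M=tool()
q,f=silfit(p,im,60,0,14,(444,-52));print(q.round(2),f,P.round(2),(q-P[:2]).round(2))
p,im=load("s3");print("mid in stack",silfit(p,im,46,46,14,(503.5,-320)))
E
```

```text
[443.74 -51.87] -16.253204345703125 [448.41 -51.3  119.81] [-4.67 -0.57]
mid in stack (array([ 504.62540685, -319.92925071]), np.float64(-20.53838539123535))
```

Request:
move_arm([
  [[-0.0045, -0.0005, -0.03], [0, 0, 0], 0],
  [[-0.0045, -0.0005, -0.06], [0, 0, 0], 0],
  [[-0.0045, -0.0005, -0.09], [0, 0, 0], 0],
  [[-0.0045, -0.0005, -0.11], [0, 0, 0], 0],
  [[-0.0045, -0.0005, -0.119], [0, 0, 0], 0],
  [[-0.0045, -0.0005, -0.119], [0, 0, 0], 0],
  [[-0.0045, -0.0005, -0.119], [0, 0, 0], 0.5],
  [[-0.0045, -0.0005, -0.119], [0, 0, 0], 0.6],
  [[-0.0045, -0.0005, -0.119], [0, 0, 0], 0.6],
  [[-0.0045, -0.0005, -0.119], [0, 0, 0], 0.6],
], force=60)

```text
time: 25.95
tool_pos: [444.7, -51.3, 2.4]
eef_rot: [-0.172, 0.985, -0.001, 0.001]
wrist_force: [-3.0, 1.0, 9.0]
gripper_width: 0.669
gripper_force: 62.1
```

Request:
move_arm([
  [[0, 0, 0.01], [0, 0, 0], 0.6],
  [[0, 0, 0.04], [0, 0, 0], 0.6],
  [[0, 0.005, 0.08], [0, 0, 0], 0.6],
  [[0.002, 0.025, 0.11], [0, 0, 0], 0.6],
  [[0.004, 0.06, 0.13], [0, 0, 0], 0.6],
  [[0.007, 0.1, 0.15], [0, 0, 0], 0.6],
  [[0.01, 0.145, 0.15], [0, 0, 0], 0.6],
  [[0.013, 0.19, 0.15], [0, 0, 0], 0.6],
  [[0.017, 0.235, 0.15], [0, 0, 0], 0.6],
  [[0.021, 0.28, 0.15], [0, 0, 0], 0.6],
  [[0.024, 0.32, 0.15], [0, 0, 0], 0.6],
  [[0.027, 0.355, 0.15], [0, 0, 0], 0.6],
])

```text
time: 27.15
tool_pos: [470.0, 306.5, 150.9]
eef_rot: [-0.172, 0.985, 0.0, 0.0]
wrist_force: [0.3, -0.7, -4.0]
gripper_width: 0.666
gripper_force: 65.6
```

Request:
move_arm([
  [[0.002, 0.02, 0], [0, 0, 0], 0.6],
  [[0.0045, 0.0399, -0.02], [0, 0, 0], 0.6],
  [[0.0045, 0.0399, -0.045], [0, 0, 0], 0.6],
  [[0.0045, 0.0399, -0.065], [0, 0, 0], 0.6],
  [[0.0045, 0.0399, -0.07], [0, 0, 0], 0.6],
  [[0.0045, 0.0399, -0.07], [0, 0, 0], 0.6],
  [[0.0045, 0.0399, -0.07], [0, 0, 0], 0.6],
])

```text
time: 27.85
tool_pos: [475.6, 344.3, 81.9]
eef_rot: [-0.172, 0.985, 0.0, 0.001]
wrist_force: [0.1, 0.4, -3.3]
gripper_width: 0.67
gripper_force: 65.6
```

Request:
move_arm([
  [[-0.001, 0.002, -0.003], [0, 0, 0], 0.6],
  [[-0.001, 0.002, -0.006], [0, 0, 0], 0.6],
  [[-0.001, 0.002, -0.008], [0, 0, 0], 0.6],
  [[-0.001, 0.002, -0.009], [0, 0, 0], 0.6],
  [[-0.001, 0.002, -0.01], [0, 0, 0], 0.6],
  [[-0.001, 0.002, -0.01], [0, 0, 0], 0.6],
])

```text
time: 28.45
tool_pos: [474.1, 346.3, 72.5]
eef_rot: [-0.172, 0.985, 0.0, 0.001]
wrist_force: [-7.6, -2.9, 12.6]
gripper_width: 0.663
gripper_force: 67.6
```

Contact. I'll release, rise and check against the pan.

Request:
move_arm([
  [[0, 0, 0.001], [0, 0, 0], 0.6],
  [[0, 0, 0.001], [0, 0, 0], 0.2],
  [[0, 0, 0.001], [0, 0, 0], 0],
  [[0, 0, 0.001], [0, 0, 0], 0],
  [[0, 0, 0.03], [0, 0, 0], 0],
  [[0, 0, 0.06], [0, 0, 0], 0],
  [[0, 0, 0.1], [0, 0, 0], 0],
  [[0, 0, 0.12], [0, 0, 0], 0],
  [[0, 0, 0.12], [0, 0, 0], 0],
  [[0, 0, 0.12], [0, 0, 0], 0],
])

```text
time: 29.45
tool_pos: [474.2, 346.2, 190.1]
eef_rot: [-0.172, 0.985, 0.0, 0.0]
wrist_force: [0.3, 0.2, -0.2]
gripper_width: 1.002
gripper_force: 0.0
```

Run:
```python
from sil import *
p,im=snap("wrist","pan2.png");P,Y,M=tool();print(P,Y)
np.savez("pan2.npz",im=im,K=p["K"],T=p["cam_to_world"])
print("pan",fit(p,im,"c",130,70,473.8,346.1)[:2]);print("large",silfit(p,im,60,70,14,(474,346)))
```

```text
[473.64200026 345.99323411 189.15337483] 199.76842213484034
pan (array([473.45678505, 346.11675387,   0.        ]), np.float64(-15.749711036682129))
large (array([473.41930022, 345.71515342]), np.float64(-20.60363006591797))
```

Request:
move_arm([
  [[0, -0.04, 0], [0, 0, 0], 0],
  [[0, -0.08, 0], [0, 0, 0], 0],
  [[0, -0.12, -0.005], [0, 0, 0], 0],
  [[0, -0.16, -0.02], [0, 0, 0], 0],
  [[0, -0.2, -0.04], [0, 0, 0], 0],
  [[0, -0.235, -0.06], [0, 0, 0], 0],
  [[0, -0.26, -0.07], [0, 0, 0], 0],
  [[0, -0.268, -0.07], [0, 0, 0], 0],
  [[0, -0.268, -0.07], [0, 0, 0], 0],
  [[0, -0.268, -0.07], [0, 0, 0], 0],
])

```text
time: 30.5
tool_pos: [474.0, 78.9, 120.5]
eef_rot: [-0.172, 0.985, 0.0, 0.0]
wrist_force: [0.1, 0.7, 0.1]
gripper_width: 1.0
gripper_force: 0.0
```

Run:
```python
from sil import *
p,im=snap("wrist","small.png");P,Y,M=tool()
q,f=silfit(p,im,32,0,14,(475,77.5));print(q.round(2),f,P.round(2),(q-P[:2]).round(2))
```

```text
[474.37  80.86] -14.521909713745117 [474.16  79.05 120.68] [0.21 1.8 ]
```

Large disc centred to within 0.5 mm. Small disc next.

Request:
move_arm([
  [[0.0002, 0.0018, -0.03], [0, 0, 0], 0],
  [[0.0002, 0.0018, -0.06], [0, 0, 0], 0],
  [[0.0002, 0.0018, -0.09], [0, 0, 0], 0],
  [[0.0002, 0.0018, -0.11], [0, 0, 0], 0],
  [[0.0002, 0.0018, -0.117], [0, 0, 0], 0],
  [[0.0002, 0.0018, -0.117], [0, 0, 0], 0],
  [[0.0002, 0.0018, -0.117], [0, 0, 0], 0.6],
  [[0.0002, 0.0018, -0.117], [0, 0, 0], 0.8],
  [[0.0002, 0.0018, -0.117], [0, 0, 0], 0.8],
  [[0.0002, 0.0018, -0.117], [0, 0, 0], 0.8],
  [[0.0002, 0.0018, -0.117], [0, 0, 0], 0.8],
], force=50)

```text
time: 31.65
tool_pos: [474.9, 79.9, 4.4]
eef_rot: [-0.172, 0.985, -0.0, 0.001]
wrist_force: [-1.8, 0.3, 6.7]
gripper_width: 0.344
gripper_force: 48.8
```

Request:
move_arm([
  [[0, 0, 0.01], [0, 0, 0], 0.8],
  [[0, 0, 0.04], [0, 0, 0], 0.8],
  [[0, 0.005, 0.08], [0, 0, 0], 0.8],
  [[0, 0.025, 0.11], [0, 0, 0], 0.8],
  [[0, 0.06, 0.13], [0, 0, 0], 0.8],
  [[0, 0.1, 0.14], [0, 0, 0], 0.8],
  [[0, 0.14, 0.14], [0, 0, 0], 0.8],
  [[0, 0.18, 0.14], [0, 0, 0], 0.8],
  [[0, 0.22, 0.14], [0, 0, 0], 0.8],
  [[0, 0.25, 0.14], [0, 0, 0], 0.8],
  [[0, 0.265, 0.12], [0, 0, 0], 0.8],
  [[0, 0.265, 0.105], [0, 0, 0], 0.8],
])

```text
time: 32.85
tool_pos: [473.7, 346.7, 108.0]
eef_rot: [-0.173, 0.985, 0.0, 0.0]
wrist_force: [-0.3, -0.1, -1.2]
gripper_width: 0.344
gripper_force: 49.6
```

Request:
move_arm([
  [[0, 0, 0], [0, 0, 0], 0.8],
  [[0, 0, 0], [0, 0, 0], 0.8],
])

```text
time: 33.05
tool_pos: [474.0, 344.0, 108.4]
eef_rot: [-0.171, 0.985, -0.0, -0.0]
wrist_force: [0.2, 0.3, -0.6]
gripper_width: 0.346
gripper_force: 49.6
```

Request:
move_arm([
  [[0, 0.0018, -0.006], [0, 0, 0], 0.8],
  [[0, 0.0018, -0.012], [0, 0, 0], 0.8],
  [[0, 0.0018, -0.015], [0, 0, 0], 0.8],
  [[0, 0.0018, -0.015], [0, 0, 0], 0.8],
  [[0, 0.0018, -0.015], [0, 0, 0], 0.8],
])

```text
time: 33.55
tool_pos: [474.2, 346.6, 93.4]
eef_rot: [-0.172, 0.985, 0.0, -0.0]
wrist_force: [-0.2, 1.2, -0.3]
gripper_width: 0.344
gripper_force: 49.6
```

Request:
move_arm([
  [[0, -0.0003, -0.002], [0, 0, 0], 0.8],
  [[0, -0.0003, -0.004], [0, 0, 0], 0.8],
  [[0, -0.0003, -0.005], [0, 0, 0], 0.8],
  [[0, -0.0003, -0.006], [0, 0, 0], 0.8],
  [[0, -0.0003, -0.006], [0, 0, 0], 0.8],
])

```text
time: 34.05
tool_pos: [474.2, 346.5, 88.5]
eef_rot: [-0.172, 0.985, 0.0, 0.0]
wrist_force: [-4.1, -2.4, 7.4]
gripper_width: 0.349
gripper_force: 50.6
```

Request:
move_arm([
  [[0, 0, 0.001], [0, 0, 0], 0.8],
  [[0, 0, 0.001], [0, 0, 0], 0.5],
  [[0, 0, 0.001], [0, 0, 0], 0.2],
  [[0, 0, 0.001], [0, 0, 0], 0],
  [[0, 0, 0.001], [0, 0, 0], 0],
  [[0, 0, 0.03], [0, 0, 0], 0],
  [[0, 0, 0.06], [0, 0, 0], 0],
  [[0, 0, 0.1], [0, 0, 0], 0],
  [[0, 0, 0.11], [0, 0, 0], 0],
  [[0, 0, 0.11], [0, 0, 0], 0],
])

```text
time: 35.05
tool_pos: [475.3, 346.9, 199.5]
eef_rot: [-0.172, 0.985, 0.0, 0.002]
wrist_force: [-0.2, -0.3, -0.4]
gripper_width: 1.002
gripper_force: 0.0
```

Run:
```python
from sil import *
p,im=snap("wrist","pan3.png");P,Y,M=tool();print(P,Y)
print("pan",fit(p,im,"c",130,70,473.8,346.1)[:2]);print("large",silfit(p,im,60,70,14,(474,346)));print("small",silfit(p,im,32,84,14,(474,346)))
# bystanders & stack from the top camera: compare with the first picture
a=cv2.imread("pics/top0.png");_,b=snap("top","top1.png");b=b[:,:,::-1]
for n,(x0,y0,x1,y1) in dict(tin=(325,195,380,225),tongs=(248,198,320,222),yellow=(208,160,236,186),white=(270,120,294,152)).items():
    print(n,cv2.phaseCorrelate(*[cv2.cvtColor(np.ascontiguousarray(i[y0:y1,x0:x1]),cv2.COLOR_BGR2GRAY).astype(np.float64) for i in(a,b)]))
# copper stamp in stack (top cam): mask centroid vs expected knob
pt=manip.camera_params("top");r,g,bl=b[:,:,2].astype(int),b[:,:,1].astype(int),b[:,:,0].astype(int)
m=((r-bl)>60)&((r-g)>35);m[:, :420]=0;m[:180]=0
ys,xs=np.nonzero(m);print("copper px",len(xs),xs.mean(),ys.mean(),"expected foot/top",proj(pt,[[503.5,-319.5,60],[503.5,-319.5,130]]).round(1))
```

```text
[474.48152508 346.57209594 197.39014358] 199.76922357616633
pan (array([473.07090914, 346.02749823,   0.        ]), np.float64(-15.751120567321777))
large (array([473.30282775, 345.69921524]), np.float64(-20.695646286010742))
small (array([440.82841896, 376.65840957]), np.float64(-11.945770263671875))
tin ((0.004108141651727237, 0.024696674603180924), 1.007722217978292)
tongs ((-0.0013096833249477413, -0.04272129493654653), 0.9861233373521171)
yellow ((0.0015689204594515616, 0.3923238295969842), 0.983735417291719)
white ((-0.015484253085274347, 0.017318621221251718), 0.9915815501728625)
copper px 279 483.0931899641577 224.9426523297491 expected foot/top [[475.9 228.4]
 [491.3 224. ]]
```

Run:
```python
from sil import *
p=manip.camera_params("wrist");im=cv2.imread("pics/pan3.png")[:,:,::-1]
g=cv2.GaussianBlur(im,(0,0),1).astype(np.float32);g=np.sqrt(sum(np.hypot(cv2.Sobel(b,cv2.CV_32F,1,0),cv2.Sobel(b,cv2.CV_32F,0,1)) for b in cv2.split(g)))
def best(d,z,h):
    return sorted((-map_coordinates(g,hullpts(p,d,z,h,(x,y))[:,::-1].T,order=1).mean(),x,y) for x in np.arange(464,484,.5) for y in np.arange(336,357,.5))[:3]
print(best(60,70,14));print(best(32,84,14))
```

```text
[(np.float32(-18.45031), np.float64(470.5), np.float64(344.5)), (np.float32(-18.30082), np.float64(471.0), np.float64(344.5)), (np.float32(-18.263132), np.float64(470.5), np.float64(345.0))]
[(np.float32(-11.927493), np.float64(477.5), np.float64(349.5)), (np.float32(-11.89742), np.float64(477.0), np.float64(349.5)), (np.float32(-11.887271), np.float64(478.0), np.float64(348.5))]
```

Run:
```python
from sil import *
p,im=snap("wrist","pan4.png");np.savez("pan4.npz",im=im,K=p["K"],T=p["cam_to_world"]);print(tool()[0])
g=cv2.GaussianBlur(im,(0,0),.8).astype(np.float32);g=np.sqrt(sum(np.hypot(cv2.Sobel(b,cv2.CV_32F,1,0),cv2.Sobel(b,cv2.CV_32F,0,1)) for b in cv2.split(g)))
def best(d,z,h):
    return [tuple(np.round(t,1).tolist()) for t in sorted((-map_coordinates(g,hullpts(p,d,z,h,(x,y))[:,::-1].T,order=1).mean(),x,y) for x in np.arange(462,486,.5) for y in np.arange(334,359,.5))[:6]]
print("large",best(60,70,14));print("small sil",best(32,84,14));print("small top",best(32,98,.01))
c=proj(p,[[473.5,346,98]])[0];print("expected small top centre px",c)
x0,y0=int(c[0])-42,int(c[1])-46
a=im[y0:y0+80:2,x0:x0+84:2].mean(2)
for r in a: print("".join("@%#*+=-:. "[min(9,int(v/16))] for v in r))
```

```text
[473.51280027 346.15193426 195.49137955]
large [(-20.7, 473.5, 346.0), (-20.7, 473.5, 345.5), (-20.5, 473.0, 345.5), (-20.4, 473.0, 346.0), (-20.3, 474.0, 346.0), (-20.2, 474.0, 345.5)]
small sil [(-12.3, 480.5, 351.0), (-12.2, 480.5, 350.5), (-12.2, 480.0, 351.0), (-12.2, 480.0, 351.5), (-12.1, 481.0, 350.5), (-12.1, 479.5, 351.5)]
small top [(-12.4, 481.5, 349.0), (-12.4, 478.5, 353.5), (-12.4, 482.0, 348.0), (-12.4, 478.5, 354.0), (-12.4, 481.5, 348.5), (-12.4, 482.0, 348.5)]
expected small top centre px [319.31379679 202.65474599]
=====-::::::::::::::---::::::::-::::::::::
======--::::::::::::::---::::::::-:-::::::
======----:::::::::::::---::::::::::--::::
======------::::-::::---:::--:::::::-:-:-:
=======---:------=+*****+=--:--:-::::::---
======--------=+######*####*=--:--:::::--:
=======----.-*##***********##+-----:-:::-:
======--:--=*#***************##+-------:::
=======---=#********************=-::-----:
========-+*+*********************=-:---:--
========+#++**************+*******=-::-:--
========*#**#**********************-:::-:-
=--====+#####*************++*******+-:-:::

[... 458 characters left out ...]
*##+++*##=::::
:.:::-**+++++*++++++++++++++*#*+++***-::::
..:..:+**++++*++++++++++##+++**+++***-:::.
.....:=**++++*++++++++++##+++*++++**+:::::
......-+**++++*+++++++++++++**+++***-:::::
::.....=**++++**++++++++++++*+++***+::.:::
.:::::.:+**++++*+++++++++++**+++**+-..::.:
::..::::=+**++++**+++++++***++****=::...::
.::::::::=***++++*********++++***=:::::...
....::::::-+***+++++****++++***+-::.:.::::
......:::::-+****++++++++*****+:...::.....
.:.:.....::::=+*************+=:  ......   
::::::.....::::=++********+-..            
::::::.:.....:::::-====--:.   .         ..
:::.::...:::..:.::::......       .        
:::::.::::..::.:......    ..       ...    
..:::::::::.:.:::..   ..   .....     ...
```

The intensity map shows the small disc concentric on the large one: small columns 13–30, large 5.5–37, hole midpoint at the expected centre to about 1 mm. The top view shows the bystanders unmoved and the stamp standing on the stack.

```bash
python3 -c "
from bench import manip
print(manip.finish_job())"
```

```text
the job is handed in; nothing more can be done
None
```

I built the pack on the maple block (plate, middle disc, upright stamp) and piled the large and small discs on the scale pan. My last measurements put everything within about 2 mm of centre. The ink tin and tongs did not move, and I handed the job in at about 35 s without being shown a verdict.

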